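Find the cap that fits the open canister

TASK

The square gold canister on the parts counter stands open, and of the two loose bar-grip caps (one black, one blue) only one fits it; which one cannot be told without trying. Try them on, screwing clockwise, until one threads fully home, leave that one screwed home and let go of it, with the cap that does not fit lying on the counter. Do not shift the oil bottle, the bulb carton or the spray can.

Things in the scene. Friction and masses are not known exactly. Their poses are not given: they have to be found in the camera images.
- canister: open square gold canister, fixed in a steel tray screwed to the counter (it cannot turn). Body 90 x 90 mm, tray 110 x 110 mm and 18 mm high, shoulder 104 mm above the counter, white threaded neck from there up to its rim at 130 mm. Origin: on the counter under its centre; x and y run square to its flat sides, z up.
- mouth (a point): centre of the rim of the open canister's neck, 130 mm above the counter; axes as the canister's. Neck 39 mm outside, 49 mm over the thread, bore 33 mm. 4.5 mm below the rim the bore holds a black centre tube or a black reducing ring; this changes from time to time and decides which cap fits: the wrong cap's plug strikes it and the cap binds with its ceiling 4.5 mm above the rim.
- thread (a point): on the neck's axis, 10 mm below the rim. Four-start right-hand thread, 40 mm lead, 2 mm axial play. A cap set on centred within 1.5 mm, bar parallel to a canister side, rests on it with its origin 10 mm below the rim. Turned clockwise it sinks 1.1 mm per 10 degrees: the right cap meets the rim (origin 18 mm below it) after about 72 degrees, tight by 90; the wrong one binds by 40 to 60.
- cap_black: black screw cap, 61 mm across, 42 mm high over all, 60 g, lying top up. Origin: centre of its underside (lower edge of the skirt), z up. Above the origin: skirt 0 to 18 mm, inner radius 27 mm; inner ceiling at 18 mm, flat top at 22 mm, bar grip 22 to 42 mm. Inside: four thread lugs at the cap's +x, +y, -x, -y, and under the ceiling a 9 mm plug, unseen, different in the two caps.
- cap_black_bar (a point): black cap's bar grip, on top of the cap: 44 mm long along the cap's x, 12 mm wide along its y (pinch it across the width), 20 mm high. This point is its centre, 32 mm above the cap's origin, 10 mm above the cap's flat top.
- cap_blue: blue screw cap, 61 mm across, 42 mm high over all, 60 g, lying top up. Origin: centre of its underside (lower edge of the skirt), z up. Above the origin: skirt 0 to 18 mm, inner radius 27 mm; inner ceiling at 18 mm, flat top at 22 mm, bar grip 22 to 42 mm. Inside: four thread lugs at the cap's +x, +y, -x, -y, and under the ceiling a 9 mm plug, unseen, different in the two caps.
- cap_blue_bar (a point): blue cap's bar grip, on top of the cap: 44 mm long along the cap's x, 12 mm wide along its y (pinch it across the width), 20 mm high. This point is its centre, 32 mm above the cap's origin, 10 mm above the cap's flat top.
- closed_canister: second gold canister of the same kind and size, also fixed, with a tight yellow cap (154 mm high over the cap's bar); not part of the work. Origin on the counter under its centre.
- oil_bottle: loose gold oil bottle, 60 x 90 mm, 190 mm high; leave alone. Origin: centre of its underside.
- bulb_carton: loose yellow carton, 70 x 50 x 45 mm; leave alone. Origin: centre of its underside.
- spray_can: loose red-labelled can, 56 mm across, 130 mm high; leave alone. Origin: centre of its underside.
There are look-alikes about, which are no part of the job. What is shaped like the cap_black but red is not meant. Several things have the shape of the cap_blue; the one meant has the colours described above.

How it is judged:
By the outcome, as a careful person would: the job done as asked, in the order asked, and still so for the second after the job is handed in, with the robot touching nothing.
It also fails if it takes over 72 s, if anything falls off the work surface, if the arm or the gripper's body presses on something with over 40 N, if the wrist force passes 120 N, or if a joint passes its speed limit or range.

ROBOT

A 6-joint arm with a two-finger parallel gripper is mounted at the origin on the work surface. World frame = base frame: x ahead of the robot, y to its left, z up, the work surface at z = 0. Lengths are in m, angles in degrees, forces in N, time in s.
With the tool pointing down it reaches from about 0.35 to 0.875 m from the base axis. Payload 4.2 kg.
Tool frame: the origin (TCP) lies between the finger pads; the fingertips stand 14 mm ahead of it and the grasp point (between the pads) lies 5 mm behind it; z points along the fingers, y is the line along which they close (so a half turn about z gives the same grasp; the last joint's range is limited). The gripper opens to 87 mm and grips with 3 to 60 N. Pads are 19 mm wide; open, the fingers measure 117 mm over their backs; the gripper's body (75 mm by 190 mm) begins 51 mm behind the grasp point.
Start: joints at [-57.204, 22.042, 0.453, 0, -68.411, -14.817], TCP at [0.193, -0.594, 0.237] pointing down, gripper open.
Joint ranges: [-179.83, 179.83], [-69.29, 118.12], [-61.27, 80.66], [-181.25, 117.63], [-171.15, -9.14], [-177.46, 177.46]. Speed limits (degrees/s): [159.86, 159.86, 180, 180, 180, 180].

INTERFACE

Orientations are given as a 3x3 rotation matrix whose columns are the frame's x, y, z axes.
In Python, from rig import env gives the robot as it stands. The module is installed in compiled form; this text tells all that it offers.
- The arm moves only by the tool move_arm, never from a script. Its argument "deltas" is a list that holds one entry, the list of rows, each a list of 4 numbers: the shift along the tool's x, y, z in mm, then the turn about the tool's z in rad. In form: [[[x, y, z, twist], ...]]. A call has exactly 5 rows; each row is the pose to reach, as a shift and turn from the pose commanded when the call began, along the tool's axes at that moment; what a row does not reach only later rows make up. A row lasts 1/8 s, in which the tool goes at most 62.5 mm and 10.7 degrees, less where a joint would pass 70% of its speed; a pose out of reach is approached as far as the arm can. A call with a gripper value outside its range is refused whole. "fingers" is the finger opening in mm, from 0 to 87, set as the call begins (left out, the last holds). The fingers move at their own pace and stop on an object; the grip force is fixed at half the most. Time passes only in rows, so rows that repeat a pose let the fingers close, or fill a call up. It gives the time, the measured TCP pose, the force, the opening and the grip force at its end, in the units of the state.
- env.state(): the state, without advancing time (a new reading comes with each control period).
- env.snapshot(name): name is "side" or "top" or "wrist"; returns a dict with "image" (400x640x3 uint8, red, green, blue), "K" (3x3 intrinsics, pixels), "extrinsics" (4x4, takes a point from world to camera coordinates). Camera axes: x right, y down, z forward; pixel columns grow to the right and rows downward; lengths in m; the calibration is good to about 2 mm. A picture is of the moment at which its call begins. There is no depth.
- env.hand_in(): hands the job in; it is judged then, once.
The state is a dict: "time": time; "qpos": joint angles; "joint_velocities": joint speeds; "tau": joint torques, N m; "position": TCP position; "tcp_rot": TCP orientation; "contact_force": force on the tool from outside, world axes, zero at the start; "wrist_torque": the same for the moment, N m; "gripper_width": opening from 0.0 (shut) to 1.0 (fully open); "finger_force": force on a finger pad.
Only numpy, scipy, OpenCV 4.12 (cv2) and the standard library are available. Lean on these libraries where they do the work, as an engineer would, in place of code of your own. Each camera call takes 0.05 s, during which the arm holds its last target. There are 200 camera calls.

## Working session

There is one attempt and no reset: what is moved stays moved. The work goes in short steps, Python scripts to look and compute and a tool call to move; the robot and the scene stay as the last step left them, time stands still between calls to the robot, and variables do not carry over. Pictures are saved under pics/ and viewed, at most 10 in all, crops included, and the job is handed in when it is done.

Besides the shell and the picture viewer there is one more tool, called after ">>>" by a JSON object that holds its "fn" and its "kwargs", one argument or row to a line. move_arm: Moves the arm, as the interface text tells. Its arguments: {"type":"object","properties":{"deltas":{"type":"array"},"fingers":{"type":"number"}},"required":["deltas"]}

```bash
mkdir -p pics; cat > h.py <<'E'
from rig import env
import numpy as np, cv2
def snap(n,save=None):
    s=env.snapshot(n)
    if save: cv2.imwrite('pics/'+save,s['image'][:,:,::-1])
    return s
def ray(s,u,v,z):
    E=np.array(s['extrinsics']);R=E[:3,:3];t=E[:3,3]
    c=-R.T@t; d=R.T@np.linalg.inv(s['K'])@np.array([u,v,1.]); return c+d*(z-c[2])/d[2]
def proj(s,p):
    E=np.array(s['extrinsics']);q=np.array(s['K'])@(E[:3,:3]@np.array(p)+E[:3,3]); return q[:2]/q[2]
E
python3 - <<'E'
from h import *
import pickle
a=snap('top','top0.png');b=snap('side','side0.png')
pickle.dump((a,b),open('s0.pkl','wb'))
st=env.state();print(st['time'],st['position'],st['tcp_rot'],st['contact_force'],st['gripper_width'])
for s in(a,b):
    E=np.array(s['extrinsics']);print(-E[:3,:3].T@E[:3,3],E[2,:3])
E
```

```text
0.1 [ 0.19276379 -0.59399301  0.23554824] [[-9.51232237e-01 -3.08474879e-01 -6.92800318e-04]
 [-3.08475645e-01  9.51230427e-01  1.85793385e-03]
 [ 8.58868225e-05  1.98103860e-03 -9.99998034e-01]] [-0.08066089  0.49153704  0.70970875] 0.9995958113347512
[ 0.51695947 -0.00485785  1.19697837] [ 0.05761207  0.01050842 -0.99828374]
[ 1.47645098 -0.79357422  0.90747023] [-0.6261556   0.56030617 -0.54220491]
```

View pics/top0.png

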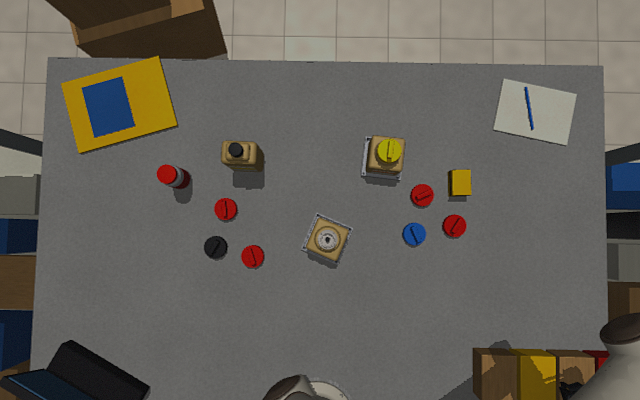

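View pics/side0.png

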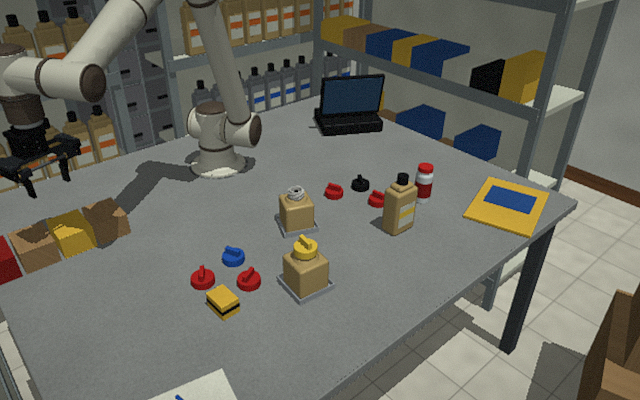

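Top view: the only black cap is at (215,247) and the only blue one at (414,235). The four red caps at (226,209), (252,257), (422,195) and (454,226) are look-alikes by colour. The open canister is at (328,238). The side view agrees, with black at (360,184) and blue at (233,256). I'll confirm this in one enlarged crop and measure.

```bash
python3 - <<'E'
from h import *
import pickle
a,b=pickle.load(open('s0.pkl','rb'))
im=a['image']
cr=[cv2.resize(im[v-20:v+20,u-20:u+20],(260,260),interpolation=cv2.INTER_CUBIC) for u,v in((215,247),(414,235),(328,238))]
cv2.imwrite('pics/crop1.png',np.hstack(cr)[:,:,::-1])
hsv=cv2.cvtColor(im,cv2.COLOR_RGB2HSV)
def big(m,u,v,r=26):
    k=np.zeros(m.shape,np.uint8);k[v-r:v+r,u-r:u+r]=1
    c,_=cv2.findContours((m.astype(np.uint8)*k),cv2.RETR_EXTERNAL,cv2.CHAIN_APPROX_NONE)
    return max(c,key=cv2.contourArea)
bl=big((hsv[...,0]>95)&(hsv[...,0]<125)&(hsv[...,1]>120),414,235)
bk=big(hsv[...,2]<52,215,247,18)
go=big((hsv[...,0]>10)&(hsv[...,0]<30)&(hsv[...,1]>70),328,238)
for n,c,z in(('blue',bl,.015),('black',bk,.015)):
    (u,v),r=cv2.minEnclosingCircle(c);print(n,u,v,r,ray(a,u,v,z))
rr=cv2.minAreaRect(go);print(rr);w=[ray(a,*p,.104)[:2] for p in cv2.boxPoints(rr)];print(np.round(w,4));
d=w[1]-w[0];print('yaw',np.degrees(np.arctan2(d[1],d[0]))%90)
wh=big((hsv[...,1]<50)&(hsv[...,2]>110),328,238,14);(u,v),r=cv2.minEnclosingCircle(wh);print('neck',u,v,r,ray(a,u,v,.13))
E
```

```text
blue 413.6685485839844 233.6460723876953 11.63640022277832 [ 0.50917804 -0.26076467  0.015     ]
black 215.5 247.0 11.672718048095703 [0.46108083 0.28671142 0.015     ]
((327.1034851074219, 238.75863647460938), (34.139671325683594, 34.402286529541016), 23.198591232299805)
[[ 0.4679  0.0363]
 [ 0.5494  0.0033]
 [ 0.5166 -0.0777]
 [ 0.4354 -0.0444]]
yaw 67.95670600803912
neck 327.0625 239.140625 9.850159645080566 [ 0.49183742 -0.02017233  0.13      ]
```

View pics/crop1.png

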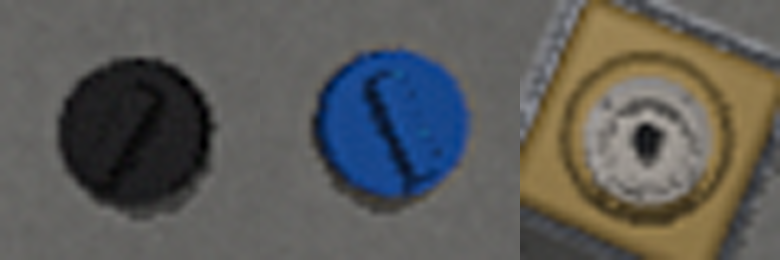

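Confirmed: black cap on the left with its bar at a yaw of about -27°, blue in the middle at about +18°. The canister shows a dark spot at the bore's centre. Blue is nearest, so I'll try it first.

>>> {"fn": "move_arm", "kwargs": {
  "deltas": [
    [[-50,27,0,0],[-100,55,0,0],[-150,82,0,0],[-200,110,0,0],[-250,137,0,0]]
  ]
}}

```text
time: 0.72
position: [0.3893, -0.3853, 0.2363]
tcp_rot: [[-0.951, -0.309, -0.0], [-0.309, 0.951, 0.0], [0.0, 0.0, -1.0]]
contact_force: [1.5, -1.4, -1.2]
gripper_width: 0.998
finger_force: 0.0
```

>>> {"fn": "move_arm", "kwargs": {
  "deltas": [
    [[-50,27,-10,0],[-100,55,-20,0],[-153,82,-30,0],[-153,82,-40,0],[-153,82,-40,0]]
  ]
}}

```text
time: 1.35
position: [0.5088, -0.2617, 0.2769]
tcp_rot: [[-0.951, -0.309, 0.0], [-0.309, 0.951, -0.0], [-0.0, -0.0, -1.0]]
contact_force: [-0.5, -0.4, 0.0]
gripper_width: 1.003
finger_force: 0.0
```

```bash
cat >> h.py <<'E'
def go(x,y,z,yaw):
    "tool-frame shift to a TCP target; yaw = world angle of the bar (tool x, mod 180)"
    st=env.state();R=np.array(st['tcp_rot']);d=R.T@(np.array([x,y,z])-st['position'])*1000
    cur=np.degrees(np.arctan2(R[1,0],R[0,0]));t=-((yaw-cur+90)%180-90)
    print('shift mm',d.round(1),'twist rad',round(np.radians(t),3),'deg',round(t,1),'q6',round(st['qpos'][5],1),'pos',np.round(st['position'],4))
E
python3 - <<'E'
from h import *
s=snap('wrist','w1.png');print(proj(s,(.509,-.261,.02)),np.array(s['extrinsics']).round(3))
go(.509,-.261,.2,17.7)
E
```

```text
[325.572673   171.71001994] [[-0.309  0.951  0.     0.405]
 [ 0.905  0.294  0.306 -0.434]
 [ 0.291  0.095 -0.952  0.307]
 [ 0.     0.     0.     1.   ]]
shift mm [-1.2  0.7 76.4] twist rad 0.004 deg 0.2 q6 -61.0 pos [ 0.5081 -0.2621  0.2764]
```

View pics/w1.png

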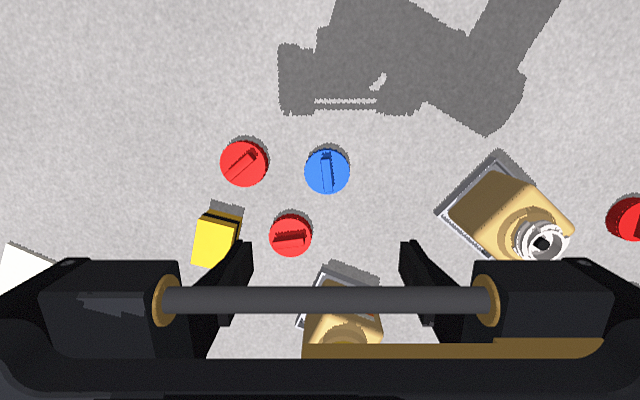

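The wrist view shows the blue cap at (327,171) with its bar nearly vertical, from (325,153) to (329,192), so it is almost aligned. The open neck is at (541,242). I'll refine with masks.

```bash
cat >> h.py <<'E'
def cap(s,m,roi):
    "cap centre (outer contour at z~zc) from mask m in roi (u0,u1,v0,v1)"
    k=np.zeros(m.shape,np.uint8);u0,u1,v0,v1=roi;k[v0:v1,u0:u1]=1
    c,_=cv2.findContours(m.astype(np.uint8)*k,cv2.RETR_EXTERNAL,cv2.CHAIN_APPROX_NONE);return max(c,key=cv2.contourArea)
E
python3 - <<'E'
from h import *
s=snap('wrist');im=s['image'];hsv=cv2.cvtColor(im,cv2.COLOR_RGB2HSV)
c=cap(s,(hsv[...,0]>95)&(hsv[...,0]<125)&(hsv[...,1]>110),(290,365,135,210))
e=cv2.fitEllipse(c);print(e)
for z in (.011,.022):print(ray(s,*e[0],z))
for v in(150,160,170,180,188):print(v,im[v,312:342,2])
E
```

```text
((326.424560546875, 171.85452270507812), (44.63573455810547, 45.113616943359375), 10.138322830200195)
[ 0.50955683 -0.25952845  0.011     ]
[ 0.50739182 -0.26027392  0.022     ]
150 [221 126 114 116 117 110  99  96  99  96  92 102 162 138 127 126 127 120
 122 108  98 102 104 109 112 119 117 125 121 119]
160 [249 249 249 248 249 249 250 255 210 172 183 200 203 213 232 245 254 168
 143 129 255 252 248 249 248 248 248 248 248 248]
170 [249 249 249 249 249 249 249 249 253 224 249 250 249 248 248 248 250 255
 217 143 129 235 253 250 249 248 249 248 248 248]
180 [249 250 249 249 250 249 249 250 250 253 212 243 250 249 249 249 248 248
 255 237 151 135 238 254 250 249 249 249 249 249]
188 [251 250 250 249 249 250 249 249 250 250 253 219 244 251 250 249 248 248
 248 253 208 253 252 250 249 249 249 249 250 251]
```

```bash
python3 - <<'E'
from h import *
s=snap('wrist')
p,q=ray(s,325.2,160,.042),ray(s,327.7,188,.042);d=p-q;yaw=np.degrees(np.arctan2(d[1],d[0]));print(p,q,yaw)
go(.5085,-.2600,.037,(yaw+90)%180-90)
E
```

```text
[ 0.4888671  -0.26803818  0.042     ] [ 0.52268499 -0.25372509  0.042     ] -157.05996227315634
shift mm [ -1.9   1.9 239. ] twist rad -0.088 deg -5.1 q6 -61.0 pos [ 0.5075 -0.2625  0.276 ]
```

>>> {"fn": "move_arm", "kwargs": {
  "deltas": [
    [[-1,1,45,-0.03],[-2,2,90,-0.09],[-2,2,135,-0.09],[-2,2,175,-0.09],[-2,2,200,-0.09]]
  ],
  "fingers": 50
}}

```text
time: 2.12
position: [0.5077, -0.26, 0.0741]
tcp_rot: [[-0.921, -0.391, -0.004], [-0.391, 0.921, 0.001], [0.003, 0.002, -1.0]]
contact_force: [-0.7, -0.1, -0.1]
gripper_width: 0.598
finger_force: 0.0
```

>>> {"fn": "move_arm", "kwargs": {
  "deltas": [
    [[0,0,20,0],[0,0,32,0],[0,0,38,0],[0,0,38,0],[0,0,38,0]]
  ]
}}

```text
time: 2.75
position: [0.5105, -0.2594, 0.0393]
tcp_rot: [[-0.92, -0.393, 0.002], [-0.393, 0.92, -0.0], [-0.001, -0.001, -1.0]]
contact_force: [-0.6, -0.3, 0.1]
gripper_width: 0.576
finger_force: 0.0
```

>>> {"fn": "move_arm", "kwargs": {
  "deltas": [
    [[0,0,0,0],[0,0,0,0],[0,0,0,0],[0,0,0,0],[0,0,0,0]]
  ],
  "fingers": 0
}}

```text
time: 3.38
position: [0.51, -0.2592, 0.0386]
tcp_rot: [[-0.92, -0.393, 0.0], [-0.393, 0.92, -0.0], [0.0, -0.0, -1.0]]
contact_force: [0.4, -0.3, 0.3]
gripper_width: 0.134
finger_force: 30.0
```

>>> {"fn": "move_arm", "kwargs": {
  "deltas": [
    [[0,0,-40,0],[0,0,-90,0],[0,0,-140,0],[0,0,-170,0],[0,0,-185,0]]
  ]
}}

```text
time: 4.0
position: [0.5103, -0.2593, 0.2254]
tcp_rot: [[-0.92, -0.393, 0.003], [-0.393, 0.92, -0.0], [-0.002, -0.001, -1.0]]
contact_force: [0.5, 0.8, -0.0]
gripper_width: 0.136
finger_force: 30.0
```

```bash
python3 - <<'E'
from h import *
import pickle
st=env.state();print(np.round(st['qpos'],1))
go(.492,-.020,.225,67.96)
s=snap('wrist','w2.png');pickle.dump(s,open('w2.pkl','wb'))
E
```

```text
[-10.7  17.3  -8.2  -0.  -64.3 -56.1]
shift mm [-7.720e+01  2.273e+02  2.000e-01] twist rad -0.782 deg -44.8 q6 -56.1 pos [ 0.5103 -0.2593  0.2254]
```

View pics/w2.png

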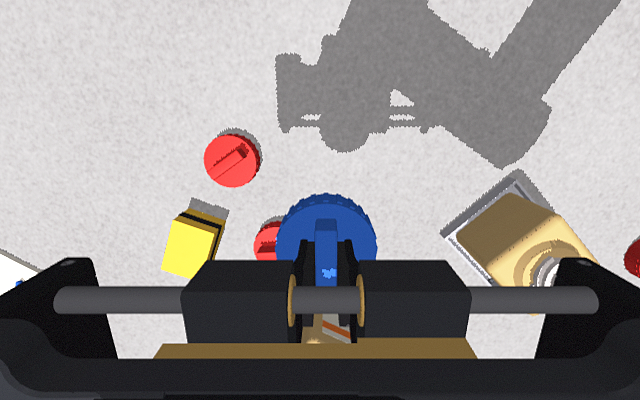

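The blue cap hangs straight in the grip, its disc spanning u 275 to 377 with the bar at u 326. Next I'll move beside the neck and look at cap and mouth together.

>>> {"fn": "move_arm", "kwargs": {
  "deltas": [
    [[-22,45,0,-0.13],[-44,90,0,-0.26],[-66,136,0,-0.39],[-88,181,0,-0.52],[-110,226,0,-0.65]]
  ]
}}

```text
time: 4.68
position: [0.5214, -0.0067, 0.2218]
tcp_rot: [[-0.491, -0.871, -0.003], [-0.871, 0.491, -0.0], [0.002, 0.003, -1.0]]
contact_force: [0.9, 0.2, -0.4]
gripper_width: 0.136
finger_force: 30.0
```

```bash
python3 - <<'E'
from h import *
go(.526,.063,.225,67.96)
E
```

```text
shift mm [-63.   30.2  -3.3] twist rad -0.128 deg -7.3 q6 -46.5 pos [ 0.5214 -0.0067  0.2218]
```

>>> {"fn": "move_arm", "kwargs": {
  "deltas": [
    [[-30,15,0,-0.065],[-63,30,0,-0.13],[-63,30,0,-0.13],[-63,30,0,-0.13],[-63,30,0,-0.13]]
  ]
}}

```text
time: 5.3
position: [0.527, 0.0605, 0.223]
tcp_rot: [[-0.379, -0.925, -0.001], [-0.925, 0.379, -0.0], [0.001, 0.001, -1.0]]
contact_force: [0.6, 0.4, -0.5]
gripper_width: 0.136
finger_force: 30.0
```

```bash
python3 - <<'E'
from h import *
import pickle
go(.492,-.02,.2,67.96)
s=snap('wrist','w3.png');pickle.dump((s,env.state()),open('w3.pkl','wb'))
print(proj(s,(.492,-.02,.13)))
E
```

```text
shift mm [87.7  1.9 23.1] twist rad -0.004 deg -0.2 q6 -46.3 pos [0.527  0.0605 0.223 ]
[328.25313938 100.94454106]
```

View pics/w3.png

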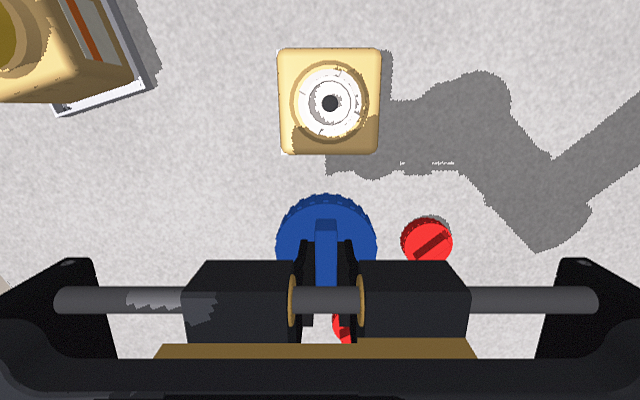

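The neck is at (330,102), square in view, with a black centre tube. The held cap's front edge is at v≈193. I'll measure the centre tube, the body edges and the cap arc.

```bash
cat > meas.py <<'E'
from h import *
import sys
from scipy.optimize import least_squares
def arc(s,c,z,R=None):
    P=np.array([ray(s,*p[0],z)[:2] for p in c]);A=np.c_[2*P,np.ones(len(P))]
    x=np.linalg.lstsq(A,(P**2).sum(1),rcond=None)[0];return x[:2],np.sqrt(x[2]+x[:2]@x[:2])
def run(s,st,capmask,zc):
    im=s['image'];hsv=cv2.cvtColor(im,cv2.COLOR_RGB2HSV);T=np.array(st['tcp_rot']);p0=np.array(st['position'])
    loc=lambda xy:(T.T@(np.r_[xy,p0[2]]-p0)*1000)[:2].round(1)
    c=cap(s,hsv[...,2]<60,(310,350,85,120));e=cv2.fitEllipse(c);q=ray(s,*e[0],.1255)[:2];print('tube',e[0],e[1],q,loc(q))
    m=capmask(hsv);c=cap(s,m,(265,390,180,262));c=c[(c[:,0,1]<236)]
    for dz in(0,.022):print('cap',dz,[(loc(x),r) for x,r in[arc(s,c,zc+dz)]])
    go_=(hsv[...,0]>8)&(hsv[...,0]<32)&(hsv[...,1]>60)
    c=cap(s,go_,(265,392,35,165));r=cv2.minAreaRect(c);b=cv2.boxPoints(r);w=[ray(s,*x,.104)[:2] for x in b]
    print('body',r,loc(np.mean(w,0)),[round(np.degrees(np.arctan2(*(w[(i+1)%4]-w[i])[::-1]))%90,1) for i in range(4)])
E
python3 - <<'E'
from meas import *
import pickle
s,st=pickle.load(open('w3.pkl','rb'))
run(s,st,lambda h:(h[...,0]>95)&(h[...,0]<130)&(h[...,1]>110),st['position'][2]-.0386)
E
```

```text
Traceback (most recent call last):
  File "meas.py", line 10, in run
    c=cap(s,hsv[...,2]<60,(310,350,85,120));e=cv2.fitEllipse(c);q=ray(s,*e[0],.1255)[:2];print('tube',e[0],e[1],q,loc(q))
                                              ~~~~~~~~~~~~~~^^^
cv2.error: OpenCV(4.12.0) /io/opencv/modules/imgproc/src/shapedescr.cpp:361: error: (-201:Incorrect size of input array) There should be at least 5 points to fit the ellipse in function 'fitEllipseNoDirect'
```

```bash
sed -i 's/hsv\[...,2\]<60/hsv[...,2]<110/; s/^from scipy.*$//' meas.py; python3 - <<'E'
from meas import *
import pickle
s,st=pickle.load(open('w3.pkl','rb'))
print(s['image'][102,285:380,0]);print(s['image'][60:150,330,0])
run(s,st,lambda h:(h[...,0]>95)&(h[...,0]<130)&(h[...,1]>110),st['position'][2]-.0386)
E
```

```text
[253 253 254 255 229 214 215 212 227 255 254 253 253 252 252 252 252 252
 252 254 254 255 255 188 151 180 183 183 182 173 241 255 255 254 255 255
 197  69  62  72  74  69  71  71  71  71  69  72  71  72  68  63  48 163
 179 240 255 255 254 254 254 254 254 255 255 141 251 255 255 255 222 160
 148 255 255 255 214 161 164 170 134 119 154 149 220 255 251 249 246 242
 237 228 216 208 129]
[221 182 188 184 201 251 254 252 252 250 249 249 249 249 249 251 254 254
 255 255 221 166 255 255 254 254 254 254 254 254 254 254 255 255 237  61
  64  68  71  73  70  71  71  70  74  69  72  70  68  72  60  33 255 255
 255 254 254 254 254 254 255 255 248 172 162 239 255 255 254 254 254 254
 254 254 255 255 236 152 162 150 120 112 109 106 151 164 164 157 155 150]
tube (329.63482666015625, 102.91016387939453) (15.092419624328613, 16.020265579223633) [ 0.49148809 -0.0183258 ] [86.4  3.1]
cap 0 [(array([-1.5,  0.1]), np.float64(0.03187357773113626))]
cap 0.022 [(array([8.6, 0. ]), np.float64(0.02811581924210857))]
body ((328.5, 101.0), (106.0, 105.0), 90.0) [86.   2.5] [np.float64(67.7), np.float64(70.9), np.float64(67.7), np.float64(64.9)]
```

>>> {"fn": "move_arm", "kwargs": {
  "deltas": [
    [[30,1,0,0],[60,2,0,0],[86.5,2.7,0,0],[86.5,2.7,20,0],[86.5,2.7,40,0]]
  ]
}}

```text
time: 5.98
position: [0.4921, -0.0188, 0.1835]
tcp_rot: [[-0.38, -0.925, 0.001], [-0.925, 0.38, 0.0], [-0.001, -0.001, -1.0]]
contact_force: [0.4, 0.5, -0.4]
gripper_width: 0.136
finger_force: 30.0
```

>>> {"fn": "move_arm", "kwargs": {
  "deltas": [
    [[0,0,5,0],[0,0,5,0],[0,0,5,0],[0,0,5,0],[0,0,5,0]]
  ]
}}

```text
time: 6.6
position: [0.4924, -0.0176, 0.1789]
tcp_rot: [[-0.377, -0.926, 0.001], [-0.926, 0.377, 0.0], [-0.0, -0.001, -1.0]]
contact_force: [-1.1, 0.1, -0.9]
gripper_width: 0.139
finger_force: 30.0
```

```bash
python3 - <<'E'
from h import *
import pickle
st=pickle.load(open('w3.pkl','rb'))[1];tgt=np.array(st['position'])+np.array(st['tcp_rot'])@[.0865,.0027,0];print(tgt)
go(tgt[0],tgt[1],.1586,67.9)
s=snap('side');u,v=map(int,proj(s,(.492,-.02,.14)));print(u,v)
cv2.imwrite('pics/side1.png',cv2.resize(s['image'][v-55:v+55,u-70:u+70],(700,550),interpolation=cv2.INTER_CUBIC)[:,:,::-1])
E
```

```text
[ 0.49183307 -0.01857629  0.22324483]
shift mm [ 1.2  0.2 20.3] twist rad -0.001 deg -0.1 q6 -39.0 pos [ 0.4924 -0.0176  0.1789]
295 186
```

View pics/side1.png

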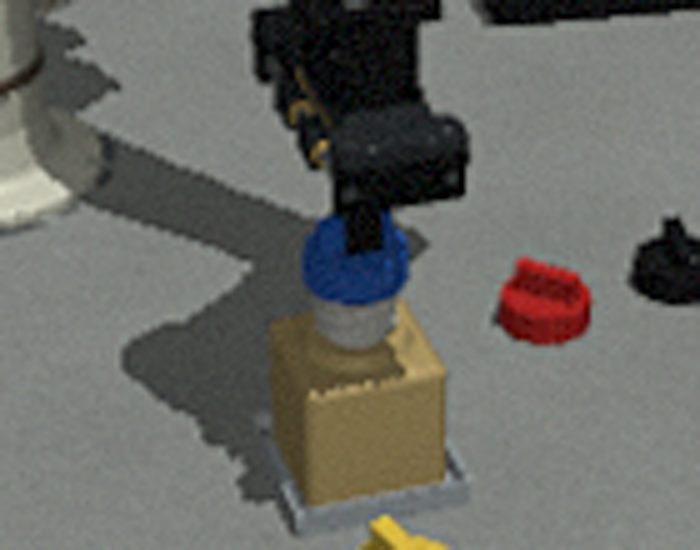

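The side crop shows the blue cap hanging over the white neck, roughly centred. I'll lower it.

>>> {"fn": "move_arm", "kwargs": {
  "deltas": [
    [[1,0,3,0],[1,0,6,0],[1,0,9,0],[1,0,12,0],[1,0,14,0]]
  ]
}}

```text
time: 7.28
position: [0.4918, -0.0186, 0.1642]
tcp_rot: [[-0.377, -0.926, -0.0], [-0.926, 0.377, -0.0], [0.0, 0.0, -1.0]]
contact_force: [-0.2, 0.2, -0.6]
gripper_width: 0.133
finger_force: 30.0
```

>>> {"fn": "move_arm", "kwargs": {
  "deltas": [
    [[0,0,2,0],[0,0,4,0],[0,0,5,0],[0,0,6,0],[0,0,6,0]]
  ]
}}

```text
time: 7.9
position: [0.4919, -0.0186, 0.1588]
tcp_rot: [[-0.377, -0.926, 0.0], [-0.926, 0.377, -0.0], [-0.0, -0.0, -1.0]]
contact_force: [-0.8, 0.6, 0.6]
gripper_width: 0.137
finger_force: 30.0
```

>>> {"fn": "move_arm", "kwargs": {
  "deltas": [
    [[0,0,1,0],[0,0,1.5,0],[0,0,1.5,0],[0,0,1.5,0],[0,0,1.5,0]]
  ]
}}

```text
time: 8.52
position: [0.4921, -0.0186, 0.1586]
tcp_rot: [[-0.377, -0.926, 0.001], [-0.926, 0.377, -0.0], [-0.0, -0.001, -1.0]]
contact_force: [-2.6, 1.1, 8.9]
gripper_width: 0.14
finger_force: 30.0
```

>>> {"fn": "move_arm", "kwargs": {
  "deltas": [
    [[0,0,0.4,0.07],[0,0,0.9,0.14],[0,0,1.3,0.21],[0,0,1.8,0.28],[0,0,2.2,0.35]]
  ]
}}

```text
time: 9.15
position: [0.4937, -0.0187, 0.1566]
tcp_rot: [[-0.673, -0.74, 0.005], [-0.74, 0.673, -0.001], [-0.003, -0.004, -1.0]]
contact_force: [1.0, -1.4, 6.0]
gripper_width: 0.136
finger_force: 30.0
```

>>> {"fn": "move_arm", "kwargs": {
  "deltas": [
    [[0,0,0.4,0.07],[0,0,0.9,0.14],[0,0,1.3,0.21],[0,0,1.8,0.28],[0,0,2.2,0.35]]
  ]
}}

```text
time: 9.78
position: [0.494, -0.0188, 0.155]
tcp_rot: [[-0.886, -0.464, 0.005], [-0.464, 0.886, -0.001], [-0.004, -0.003, -1.0]]
contact_force: [-0.5, -0.8, 10.9]
gripper_width: 0.135
finger_force: 30.0
```

```bash
python3 - <<'E'
from h import *
st=env.state();print(st['contact_force'],st['wrist_torque'],st['finger_force'],st['gripper_width']);go(.4918,-.0186,.15,23)
E
```

```text
[-0.53381262 -0.78023265 10.85879961] [-0.32167901  0.25151907 -0.03914468] 29.97460573911667 0.13452404954282196
shift mm [1.9 1.2 4.9] twist rad 0.082 deg 4.7 q6 -79.2 pos [ 0.494  -0.0188  0.155 ]
```

>>> {"fn": "move_arm", "kwargs": {
  "deltas": [
    [[0,0,0.4,0.07],[0,0,0.8,0.14],[0,0,1.2,0.21],[0,0,1.6,0.28],[0,0,1.6,0.28]]
  ]
}}

```text
time: 10.4
position: [0.4939, -0.0189, 0.1547]
tcp_rot: [[-0.978, -0.207, 0.005], [-0.207, 0.978, -0.002], [-0.005, -0.003, -1.0]]
contact_force: [-3.5, 0.1, 16.1]
gripper_width: 0.138
finger_force: 30.8
```

```bash
python3 - <<'E'
from h import *
st=env.state();print(st['contact_force'],st['wrist_torque'],st['finger_force'],st['gripper_width']);go(.4918,-.0186,.15,7)
E
```

```text
[-3.50362933  0.14462539 16.07997477] [-0.27956372  1.14929364  0.61387762] 30.84482967853546 0.13770830056679084
shift mm [2.  0.7 4.7] twist rad 0.086 deg 4.9 q6 -95.0 pos [ 0.4939 -0.0189  0.1547]
```

Sink has stopped at about 3.9 mm and the torque is rising, which looks like binding. One small further turn to confirm.

>>> {"fn": "move_arm", "kwargs": {
  "deltas": [
    [[0,0,0,0.04],[0,0,0,0.08],[0,0,0,0.12],[0,0,0,0.16],[0,0,0,0.16]]
  ]
}}

```text
time: 11.02
position: [0.4941, -0.0189, 0.1546]
tcp_rot: [[-0.999, -0.049, 0.006], [-0.049, 0.999, -0.002], [-0.006, -0.002, -1.0]]
contact_force: [-3.4, -0.8, 15.6]
gripper_width: 0.159
finger_force: 33.9
```

```bash
python3 - <<'E'
from h import *
st=env.state();print(st['contact_force'],st['wrist_torque'],st['finger_force'],st['gripper_width']);go(.4918,-.0186,.15,7)
E
```

```text
[-3.37932102 -0.82380169 15.59690391] [-0.29320705  0.76921325  0.82897388] 33.93837360665202 0.15874778233761852
shift mm [2.3 0.4 4.6] twist rad -0.073 deg -4.2 q6 -104.1 pos [ 0.4941 -0.0189  0.1546]
```

Confirmed. The blue cap binds at about 60° with the torque up to 0.83 N·m and no further sinking, so it is the wrong cap. I'll unscrew it and lay it aside.

>>> {"fn": "move_arm", "kwargs": {
  "deltas": [
    [[0,0,-1,-0.12],[0,0,-2,-0.24],[0,0,-3,-0.36],[0,0,-4,-0.48],[0,0,-5,-0.6]]
  ]
}}

```text
time: 11.65
position: [0.4918, -0.0186, 0.1559]
tcp_rot: [[-0.798, -0.603, 0.0], [-0.603, 0.798, 0.0], [-0.0, 0.0, -1.0]]
contact_force: [0.2, -0.3, 0.1]
gripper_width: 0.134
finger_force: 29.9
```

>>> {"fn": "move_arm", "kwargs": {
  "deltas": [
    [[0,0,-1,-0.12],[0,0,-2,-0.24],[0,0,-3,-0.36],[0,0,-4,-0.48],[0,0,-4.5,-0.55]]
  ]
}}

```text
time: 12.28
position: [0.4918, -0.0186, 0.1604]
tcp_rot: [[-0.366, -0.931, 0.0], [-0.931, 0.366, 0.0], [-0.0, 0.0, -1.0]]
contact_force: [-0.9, -0.0, -0.8]
gripper_width: 0.136
finger_force: 29.9
```

>>> {"fn": "move_arm", "kwargs": {
  "deltas": [
    [[0,0,-2,0],[0,0,-4,0],[0,0,-6,0],[0,0,-9,0],[0,0,-12,0]]
  ]
}}

```text
time: 12.9
position: [0.4919, -0.0186, 0.1728]
tcp_rot: [[-0.368, -0.93, 0.0], [-0.93, 0.368, 0.0], [-0.0, -0.0, -1.0]]
contact_force: [0.3, 0.3, -0.8]
gripper_width: 0.137
finger_force: 29.9
```

>>> {"fn": "move_arm", "kwargs": {
  "deltas": [
    [[0,0,-20,0],[30,3,-25,0],[75,7,-25,0],[120,12,-20,0],[158,15,15,0]]
  ]
}}

```text
time: 13.52
position: [0.421, -0.1613, 0.1594]
tcp_rot: [[-0.368, -0.93, 0.007], [-0.93, 0.368, -0.001], [-0.002, -0.007, -1.0]]
contact_force: [1.5, 0.2, -1.0]
gripper_width: 0.134
finger_force: 29.9
```

>>> {"fn": "move_arm", "kwargs": {
  "deltas": [
    [[0,0,40,0],[0,0,80,0],[0,0,100,0],[0,0,108,0],[0,0,110,0]]
  ]
}}

```text
time: 14.15
position: [0.4201, -0.16, 0.0477]
tcp_rot: [[-0.368, -0.93, 0.0], [-0.93, 0.368, -0.0], [0.0, -0.0, -1.0]]
contact_force: [0.1, 0.3, -0.2]
gripper_width: 0.134
finger_force: 29.9
```

```bash
python3 - <<'E'
from h import *
st=env.state();go(.42,-.16,.0388,67.9);print(st['contact_force'])
E
```

```text
shift mm [0.  0.1 8.9] twist rad 0.009 deg 0.5 q6 -21.6 pos [ 0.4201 -0.16    0.0477]
[ 0.08104197  0.30389693 -0.21766437]
```

>>> {"fn": "move_arm", "kwargs": {
  "deltas": [
    [[0,0,5,0],[0,0,8,0],[0,0,9,0],[0,0,9,0],[0,0,9,0]]
  ]
}}

```text
time: 14.78
position: [0.4198, -0.16, 0.0387]
tcp_rot: [[-0.368, -0.93, 0.0], [-0.93, 0.368, -0.0], [-0.0, -0.0, -1.0]]
contact_force: [0.8, -0.4, -1.2]
gripper_width: 0.137
finger_force: 29.9
```

>>> {"fn": "move_arm", "kwargs": {
  "deltas": [
    [[0,0,0,0],[0,0,0,0],[0,0,-2,0],[0,0,-30,0],[0,0,-80,0]]
  ],
  "fingers": 50
}}

```text
time: 15.4
position: [0.4184, -0.1599, 0.1182]
tcp_rot: [[-0.368, -0.93, -0.005], [-0.93, 0.368, 0.0], [0.002, 0.005, -1.0]]
contact_force: [1.8, -0.1, 0.2]
gripper_width: 0.554
finger_force: 0.0
```

>>> {"fn": "move_arm", "kwargs": {
  "deltas": [
    [[0,0,-55,0],[-20,6,-100,-0.1],[-70,20,-130,-0.28],[-120,35,-130,-0.45],[-170,50,-130,-0.6]]
  ]
}}

```text
time: 16.02
position: [0.4357, 0.018, 0.2494]
tcp_rot: [[0.226, -0.974, 0.002], [-0.974, -0.226, 0.001], [-0.001, -0.002, -1.0]]
contact_force: [0.9, -0.2, 0.3]
gripper_width: 0.577
finger_force: 0.0
```

```bash
python3 - <<'E'
from h import *
go(.461,.287,.25,-26.6)
E
```

```text
shift mm [-256.3  -85.4   -0.3] twist rad -0.879 deg -50.4 q6 -10.8 pos [0.4357 0.018  0.2494]
```

>>> {"fn": "move_arm", "kwargs": {
  "deltas": [
    [[-50,-17,0,-0.175],[-100,-34,0,-0.35],[-150,-51,0,-0.52],[-203,-68,0,-0.7],[-256,-85,0,-0.88]]
  ]
}}

```text
time: 16.65
position: [0.4619, 0.2867, 0.2487]
tcp_rot: [[0.895, -0.445, 0.0], [-0.445, -0.895, 0.0], [0.0, -0.0, -1.0]]
contact_force: [-0.3, 0.1, 0.8]
gripper_width: 0.575
finger_force: 0.0
```

>>> {"fn": "move_arm", "kwargs": {
  "deltas": [
    [[0,0,0,0],[0,0,0,0],[0,0,0,0],[0,0,0,0],[0,0,0,0]]
  ]
}}

```text
time: 17.27
position: [0.4622, 0.2843, 0.2489]
tcp_rot: [[0.892, -0.452, 0.0], [-0.452, -0.892, 0.0], [0.0, -0.0, -1.0]]
contact_force: [-1.1, 0.4, -0.7]
gripper_width: 0.569
finger_force: 0.0
```

```bash
python3 - <<'E'
from h import *
import pickle
s=snap('wrist');pickle.dump((s,env.state()),open('w4.pkl','wb'))
u,v=map(int,proj(s,(.461,.287,.02)));print(u,v);im=s['image']
cv2.imwrite('pics/w4c.png',cv2.resize(im[v-50:v+50,u-60:u+60],(720,600),interpolation=cv2.INTER_CUBIC)[:,:,::-1])
hsv=cv2.cvtColor(im,cv2.COLOR_RGB2HSV)
c=cap(s,hsv[...,2]<85,(u-45,u+45,v-45,v+45));e=cv2.fitEllipse(c);print(e,ray(s,*e[0],.011),ray(s,*e[0],.022))
go(.461,.287,.25,-26.6)
E
```

```text
325 178
((322.5035095214844, 177.9252471923828), (47.613887786865234, 47.97641372680664), 155.99034118652344) [0.46116838 0.29068222 0.011     ] [0.46335784 0.28942673 0.022     ]
shift mm [-2.2 -1.8 -1.2] twist rad -0.004 deg -0.3 q6 14.4 pos [0.4622 0.2844 0.2488]
```

View pics/w4c.png

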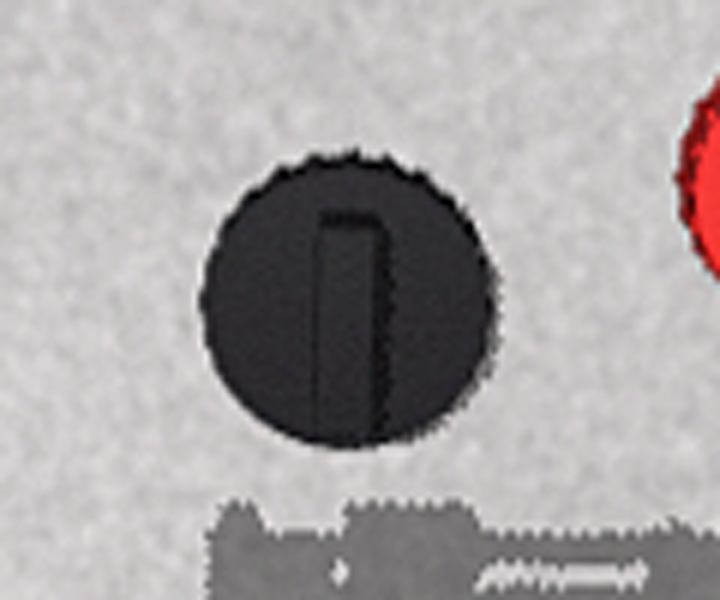

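The crop shows the black cap centred at (322.5,178) with its bar nearly vertical, from (323,165) to (322,200).

```bash
python3 - <<'E'
from h import *
import pickle
s,_=pickle.load(open('w4.pkl','rb'))
p,q=ray(s,322.9,165.5,.042),ray(s,322.0,199.7,.042);d=p-q;yaw=(np.degrees(np.arctan2(d[1],d[0]))+90)%180-90;print(p,q,yaw)
go(*(p+q)[:2]/2,.0388,yaw);go(.4622,.290,.0388,yaw)
E
```

```text
[0.48048992 0.27989995 0.042     ] [0.44335506 0.30008768 0.042     ] -28.529960497846247
shift mm [ -2.8  -4.8 210. ] twist rad 0.029 deg 1.7 q6 14.4 pos [0.4622 0.2844 0.2488]
shift mm [ -2.5  -4.9 210. ] twist rad 0.029 deg 1.7 q6 14.4 pos [0.4622 0.2844 0.2488]
```

>>> {"fn": "move_arm", "kwargs": {
  "deltas": [
    [[-1,-2,45,0.03],[-3,-5,90,0.03],[-3,-5,135,0.03],[-3,-5,165,0.03],[-3,-5,185,0.03]]
  ]
}}

```text
time: 17.95
position: [0.4613, 0.2901, 0.0619]
tcp_rot: [[0.878, -0.478, -0.001], [-0.478, -0.878, -0.002], [-0.0, 0.002, -1.0]]
contact_force: [-0.0, -0.4, 1.1]
gripper_width: 0.575
finger_force: 0.0
```

>>> {"fn": "move_arm", "kwargs": {
  "deltas": [
    [[0,0,15,0],[0,0,22,0],[0,0,25,0],[0,0,25,0],[0,0,25,0]]
  ]
}}

```text
time: 18.58
position: [0.462, 0.2911, 0.0392]
tcp_rot: [[0.879, -0.477, 0.001], [-0.477, -0.879, 0.001], [0.0, -0.001, -1.0]]
contact_force: [-0.1, 0.8, -0.5]
gripper_width: 0.572
finger_force: 0.0
```

>>> {"fn": "move_arm", "kwargs": {
  "deltas": [
    [[0,0,0,0],[0,0,0,0],[0,0,0,0],[0,0,0,0],[0,0,0,0]]
  ],
  "fingers": 0
}}

```text
time: 19.2
position: [0.4616, 0.2907, 0.0385]
tcp_rot: [[0.879, -0.478, -0.0], [-0.478, -0.879, -0.0], [-0.0, 0.0, -1.0]]
contact_force: [0.4, -0.3, 0.6]
gripper_width: 0.133
finger_force: 30.0
```

>>> {"fn": "move_arm", "kwargs": {
  "deltas": [
    [[0,0,-40,0],[0,0,-90,0],[0,0,-140,0],[0,0,-170,0],[0,0,-185,0]]
  ]
}}

```text
time: 19.82
position: [0.4619, 0.2911, 0.2252]
tcp_rot: [[0.879, -0.477, 0.002], [-0.477, -0.879, 0.002], [0.0, -0.003, -1.0]]
contact_force: [0.3, 0.3, -1.2]
gripper_width: 0.134
finger_force: 30.0
```

```bash
python3 - <<'E'
from meas import *
a=np.radians(-22.2)
go(.4918-.0865*np.cos(a),-.0186-.0865*np.sin(a),.2232,-22.2)
E
```

```text
shift mm [ 88.2 267.3   1.3] twist rad -0.11 deg -6.3 q6 12.2 pos [0.4619 0.2911 0.2252]
```

>>> {"fn": "move_arm", "kwargs": {
  "deltas": [
    [[18,52,0,-0.02],[35,104,0,-0.04],[53,157,0,-0.06],[70,210,0,-0.09],[88,260,0,-0.11]]
  ]
}}

```text
time: 20.45
position: [0.4134, 0.0185, 0.2226]
tcp_rot: [[0.926, -0.377, -0.002], [-0.377, -0.926, -0.001], [-0.002, 0.001, -1.0]]
contact_force: [0.0, -0.3, -0.8]
gripper_width: 0.136
finger_force: 30.0
```

>>> {"fn": "move_arm", "kwargs": {
  "deltas": [
    [[0,7,0,0],[0,7,0,0],[0,7,0,0],[0,7,0,0],[0,7,0,0]]
  ]
}}

```text
time: 21.08
position: [0.4124, 0.0145, 0.2234]
tcp_rot: [[0.926, -0.377, -0.0], [-0.377, -0.926, -0.0], [-0.0, 0.0, -1.0]]
contact_force: [0.7, -0.6, -1.4]
gripper_width: 0.134
finger_force: 30.0
```

```bash
python3 - <<'E'
from meas import *
import pickle
s=snap('wrist','w5.png');st=env.state();pickle.dump((s,st),open('w5.pkl','wb'))
run(s,st,lambda h:h[...,2]<85,st['position'][2]-.0386)
go(.4918,-.0186,.18,-22.2)
E
```

```text
tube (327.45294189453125, 105.11017608642578) (15.18331527709961, 16.064388275146484) [ 0.4915717  -0.01830277] [85.7  0.3]
cap 0 [(array([-2.2, -1. ]), np.float64(0.03185322601425439))]
cap 0.022 [(array([ 8.1, -1. ]), np.float64(0.02809981905330219))]
body ((327.0, 102.5), (105.0, 104.0), 90.0) [85.8  0. ] [np.float64(67.8), np.float64(70.9), np.float64(67.8), np.float64(64.9)]
shift mm [86.1  0.5 43.4] twist rad 0.001 deg 0.0 q6 43.1 pos [0.4123 0.0143 0.2234]
```

View pics/w5.png

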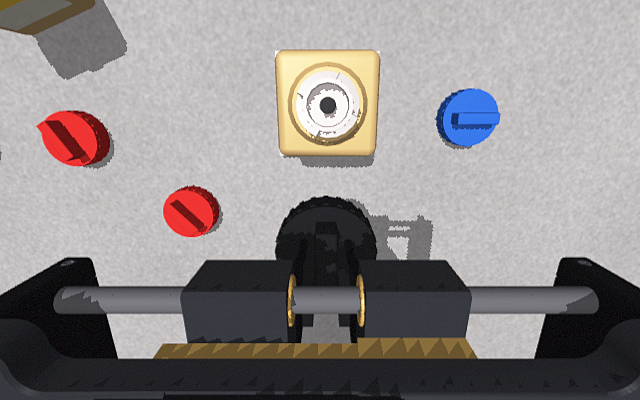

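The black cap sits straight in the grip, the neck is at (327,105), and the blue cap lies flat at (469,117). Now to place and screw the black one.

>>> {"fn": "move_arm", "kwargs": {
  "deltas": [
    [[30,0.3,0,0],[60,0.6,0,0],[86.6,0.6,0,0],[86.6,0.6,25,0],[86.6,0.6,45,0]]
  ]
}}

```text
time: 21.75
position: [0.4923, -0.0195, 0.1775]
tcp_rot: [[0.926, -0.378, -0.001], [-0.378, -0.926, 0.0], [-0.001, 0.0, -1.0]]
contact_force: [1.5, 0.2, 0.3]
gripper_width: 0.138
finger_force: 30.0
```

>>> {"fn": "move_arm", "kwargs": {
  "deltas": [
    [[0,0,3,0],[0,0,6,0],[0,0,10,0],[0,0,14,0],[0,0,15,0]]
  ]
}}

```text
time: 22.38
position: [0.492, -0.0195, 0.1635]
tcp_rot: [[0.926, -0.378, -0.0], [-0.378, -0.926, -0.0], [-0.0, 0.0, -1.0]]
contact_force: [0.1, -0.6, -1.1]
gripper_width: 0.134
finger_force: 30.0
```

>>> {"fn": "move_arm", "kwargs": {
  "deltas": [
    [[0,0,2,0],[0,0,3.5,0],[0,0,5,0],[0,0,6,0],[0,0,6,0]]
  ]
}}

```text
time: 23.0
position: [0.4923, -0.0195, 0.1586]
tcp_rot: [[0.926, -0.378, 0.001], [-0.378, -0.926, -0.0], [0.001, -0.0, -1.0]]
contact_force: [-1.9, 1.5, 5.0]
gripper_width: 0.136
finger_force: 30.0
```

>>> {"fn": "move_arm", "kwargs": {
  "deltas": [
    [[0,-0.5,0.9,0.08],[0,-0.5,1.4,0.16],[0,-0.5,1.9,0.24],[0,-0.5,2.4,0.32],[0,-0.5,2.9,0.4]]
  ]
}}

```text
time: 23.62
position: [0.4937, -0.0192, 0.1564]
tcp_rot: [[0.704, -0.71, 0.003], [-0.71, -0.704, -0.001], [0.003, -0.002, -1.0]]
contact_force: [-0.4, -0.9, 6.6]
gripper_width: 0.138
finger_force: 30.0
```

>>> {"fn": "move_arm", "kwargs": {
  "deltas": [
    [[0,0,0.5,0.08],[0,0,1,0.16],[0,0,1.5,0.24],[0,0,2,0.32],[0,0,2.5,0.4]]
  ]
}}

```text
time: 24.25
position: [0.4935, -0.0196, 0.1538]
tcp_rot: [[0.373, -0.928, 0.003], [-0.928, -0.373, -0.001], [0.002, -0.002, -1.0]]
contact_force: [-0.3, -1.6, 7.1]
gripper_width: 0.136
finger_force: 30.0
```

```bash
python3 - <<'E'
from h import *
st=env.state();print(st['contact_force'],st['wrist_torque'],st['finger_force'],st['gripper_width']);go(.4918,-.0186,.15,-22.2)
E
```

```text
[-0.31790867 -1.56872912  7.05659345] [-0.74638     0.33420643  0.02436056] 30.017122328281403 0.13629113447199714
shift mm [-1.5  1.2  3.8] twist rad -0.802 deg -45.9 q6 5.1 pos [ 0.4935 -0.0196  0.1538]
```

Past the blue cap's stop, with torque near zero and still sinking. I'll continue.

>>> {"fn": "move_arm", "kwargs": {
  "deltas": [
    [[0,0,0.6,0.09],[0,0,1.2,0.18],[0,0,1.8,0.27],[0,0,2.4,0.36],[0,0,2.9,0.44]]
  ]
}}

```text
time: 24.88
position: [0.4932, -0.0194, 0.1508]
tcp_rot: [[-0.058, -0.998, 0.002], [-0.998, 0.058, -0.001], [0.001, -0.002, -1.0]]
contact_force: [-0.4, -1.7, 6.5]
gripper_width: 0.139
finger_force: 30.0
```

```bash
python3 - <<'E'
from h import *
st=env.state();print(st['contact_force'],st['wrist_torque'],st['finger_force'],st['gripper_width']);go(.4918,-.0186,.15,-22.2)
E
```

```text
[-0.43027817 -1.66482539  6.50416616] [-0.50206934  0.54565382  0.0393134 ] 30.00531792640686 0.13874009898808676
shift mm [-0.7  1.5  0.8] twist rad -1.242 deg -71.1 q6 -20.1 pos [ 0.4932 -0.0194  0.1508]
```

>>> {"fn": "move_arm", "kwargs": {
  "deltas": [
    [[0,0,0.4,0.06],[0,0,0.6,0.12],[0,0,0.6,0.18],[0,0,0.6,0.24],[0,0,0.6,0.28]]
  ]
}}

```text
time: 25.5
position: [0.4932, -0.0192, 0.1504]
tcp_rot: [[-0.33, -0.944, 0.002], [-0.944, 0.33, -0.001], [-0.0, -0.002, -1.0]]
contact_force: [-2.6, -0.2, 8.1]
gripper_width: 0.134
finger_force: 30.0
```

```bash
python3 - <<'E'
from h import *
st=env.state();print(st['contact_force'],st['wrist_torque'],st['finger_force'],st['gripper_width']);go(.4918,-.0186,.15,-22.2)
E
```

```text
[-2.60867143 -0.17301943  8.12948627] [0.00600457 0.89205566 0.26224518] 30.043722689151764 0.13362070190294362
shift mm [-0.1  1.6  0.4] twist rad -1.52 deg -87.1 q6 -36.1 pos [ 0.4932 -0.0192  0.1504]
```

>>> {"fn": "move_arm", "kwargs": {
  "deltas": [
    [[0,0,0,0.05],[0,0,0,0.1],[0,0,0,0.14],[0,0,0,0.14],[0,0,0,0.14]]
  ]
}}

```text
time: 26.12
position: [0.4925, -0.0195, 0.1504]
tcp_rot: [[-0.456, -0.89, 0.001], [-0.89, 0.456, -0.002], [0.001, -0.001, -1.0]]
contact_force: [-3.8, -1.2, 8.5]
gripper_width: 0.141
finger_force: 31.2
```

```bash
python3 - <<'E'
from h import *
st=env.state();print(st['contact_force'],st['wrist_torque'],st['finger_force'],st['gripper_width']);go(.4918,-.0186,.15,-22.2)
E
```

```text
[-3.767619   -1.18404765  8.50797066] [-0.28599895  1.13782935  0.62316408] 31.162382123802672 0.14065691206489783
shift mm [-0.5  1.1  0.4] twist rad 1.485 deg 85.1 q6 -43.9 pos [ 0.4925 -0.0195  0.1504]
```

Tight at home: sunk 8.2 mm, torque 0.62 N·m. Release and retreat.

>>> {"fn": "move_arm", "kwargs": {
  "deltas": [
    [[0,0,0,0],[0,0,-1,0],[0,0,-2,0],[0,0,-20,0],[0,0,-60,0]]
  ],
  "fingers": 40
}}

```text
time: 26.75
position: [0.4911, -0.0193, 0.2075]
tcp_rot: [[-0.459, -0.888, -0.005], [-0.888, 0.459, -0.001], [0.003, 0.004, -1.0]]
contact_force: [-0.0, -0.1, 0.2]
gripper_width: 0.452
finger_force: 0.0
```

>>> {"fn": "move_arm", "kwargs": {
  "deltas": [
    [[-20,0,-20,0],[-60,0,-30,0],[-90,0,-30,0],[-90,0,-30,0],[-90,0,-30,0]]
  ]
}}

```text
time: 27.38
position: [0.5332, 0.0606, 0.2382]
tcp_rot: [[-0.459, -0.888, -0.001], [-0.888, 0.459, -0.0], [0.001, 0.001, -1.0]]
contact_force: [0.2, -0.2, 1.5]
gripper_width: 0.461
finger_force: 0.0
```

```bash
python3 - <<'E'
from h import *
import pickle
a=snap('wrist')['image'];b=pickle.load(open('s0.pkl','rb'))
s=snap('side')['image'];t=snap('top')['image']
cv2.imwrite('pics/end.png',np.hstack([cv2.resize(a,(400,250)),cv2.resize(s[120:345,150:510],(400,250))])[:,:,::-1])
for n,i0,i1,r in(('top oil',b[0],t,(210,280,130,185)),('top spray',b[0],t,(145,200,150,205)),('top carton',b[0],t,(440,480,160,205))):
    d=cv2.absdiff(i0['image'],i1)[r[2]:r[3],r[0]:r[1]];print(n,(d.max(2)>60).sum())
E
```

```text
top oil 0
top spray 0
top carton 0
```

View pics/end.png

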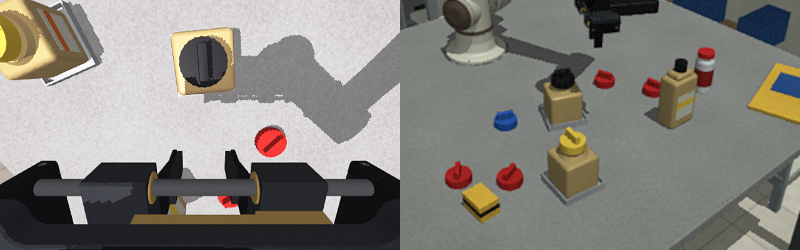

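The black cap sits level on the canister with its bar square to it, at (203,62) in the left half. The blue cap lies flat on the counter at (505,120) in the right half. The oil bottle, carton and spray can haven't moved. Handing in.

```bash
python3 -c "
from h import *
print(env.hand_in())"
```

```text
the job is handed in; nothing more can be done
None
```

The black cap fits: it is screwed fully home on the canister and released, the blue cap bound when tried and now lies on the counter, the oil bottle, bulb carton and spray can are where they were, and the job is handed in at about 27.5 s (no verdict was returned).

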